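# Put the press plate on the gluing jig

### The job

The card stack on the pinned gluing jig must be pressed flat while its glue sets. Take the long press plate, the one whose two holes are as far apart as the jig's pins, by its handle, carry it level, lower it gently so that both pins come up through its holes together and it lies flat and fully home on the card, and let go of it. Leave the short press plate where it is.

Things in the scene. Friction and masses are not known exactly. Their poses are not given: they have to be found in the camera images.
- long_plate_handle (a point): Centre of the handle of the long press plate (loose, 0.2 to 0.35 kg, flat on the table): plywood 210 (x) by 90 (y) by 12 mm (z up), two round through holes 26 mm wide on its centre line at x = +75 and -75 mm; mid-plate a brown block handle 66 (x) by 24 (y) by 50 mm high. This point: 37 mm above the plate's underside, 25 above its upper face, 25 below the handle's top. Half a turn makes no difference.
- short_plate_handle (a point): Centre of the handle of the short press plate, a loose bystander: same plywood, handle, axes and heights, but only 150 mm long with holes at x = +48 and -48 mm, so it does not fit the jig. Lies flat on the table.
- jig_seat (a point): Seat of the fixed gluing jig: centre of the top of a brown card stack 110 (x) by 100 (y) by 10 mm glued on a plywood board 250 by 120 by 16 mm; 26 mm above the table; z up. The plate's underside rests here. Two upright steel pins at x = +75 and -75 mm: 16 mm thick up to 10 mm above this point, tapering to a 5 mm tip 32 mm above it. A seated plate has 5 mm of play.
Not all that is in view belongs to the job. Leave any orange look-alike of the part that bears long_plate_handle alone.

How it is judged:
By the outcome, as a careful person would: the job done as asked, in the order asked, and still so for the second after the job is handed in, with the robot touching nothing.
It also fails if it takes over 42 s, if anything falls off the work surface, if the arm or the gripper's body presses on something with over 40 N, if the wrist force passes 120 N, or if a joint passes its speed limit or range.

### The arm

A 6-joint arm with a two-finger parallel gripper is mounted at the origin on the work surface. World frame = base frame: x ahead of the robot, y to its left, z up, the work surface at z = 0. Lengths are in mm, angles in rad, forces in N, time in s.
With the tool pointing down it reaches from about 300 to 750 mm from the base axis. Payload 8.5 kg.
Tool frame: the origin (TCP) lies on the mounting face of the last link; the fingertips stand 166 mm ahead of it and the grasp point (between the pads) lies 147 mm ahead of it; z points along the fingers, y is the line along which they close (so a half turn about z gives the same grasp; the last joint's range is limited). The gripper opens to 88 mm and grips with 3 to 60 N. Pads are 18 mm wide; open, the fingers measure 123 mm over their backs; the gripper's body (75 mm by 187 mm) begins 45 mm behind the grasp point.
Start: joints at [1.003, 0.381, 1.297, -0, 1.464, -0.215], TCP at [190.031, 516.11, 404.748] pointing down, gripper open.
Joint ranges: [-3.11, 3.11], [-0.89, 2.33], [0.22, 2.48], [-1.42, 4.56], [0.17, 2.85], [-2.88, 2.88]. Speed limits (rad/s): [2.39, 2.39, 3.14, 3.14, 3.14, 3.14].

### API

Orientations are given as a unit quaternion [x, y, z, w].
In Python, from plant import ctrl gives the robot as it stands.
- The arm moves only by the shell command python3 -m pendant 'ROWS'. ROWS is JSON, a list of rows, each a list of 7 numbers: the closure, from -1 (fully open) to 1 (shut), so that 0 is half open, then the shift along the tool's x, y, z in m, then the turn, a rotation vector about the tool's x, y, z in degrees. A call has 1 to 20 rows; each row shifts and turns the commanded pose from where the row before left it, along the tool's axes as they then stand; what a row does not reach is not made up. A row lasts 1/8 s, in which the tool goes at most 62.5 mm and 10.7 degrees, less where a joint would pass 70% of its speed; a pose out of reach is approached as far as the arm can. A call with a gripper value outside its range is refused whole. The fingers move at their own pace and stop on an object; the grip force is fixed at half the most. Time passes only in rows, so rows that do not move let the fingers close. It gives the time, the measured TCP pose, the force, the opening and the grip force at its end, in the units of the state.
- ctrl.read_state(): the state, without advancing time (a new reading comes with each control period).
- ctrl.snapshot(name): name is "side" or "top" or "wrist"; returns the picture (420x560x3 uint8, red, green, blue); there is no depth.
- ctrl.camera_params(name): a dict with "camera_matrix" (3x3 intrinsics, pixels), "k1" (the pictures are not rectified: a ray, as slopes to the right and down, at radius r is drawn at 1 + k1 r^2 times it, then the intrinsics apply), "R" (3x3) and "t" (3): a world point X has camera coordinates R X + t. Camera axes: x right, y down, z forward; pixel columns grow to the right and rows downward; lengths in mm; the calibration is good to about 2 mm. A picture is of the moment at which its call begins: read the wrist's pose just before it. camera_params takes no time and is no camera call; for the wrist camera it gives the pose at the moment of the call.
- ctrl.finish_job(): hands the job in; it is judged then, once.
Trained networks look in the newest picture that a camera, given by its name, has taken for a name from the list of things; names that differ only in an ending like _2 or _b are one class to them, and where a whole thing is asked for, a point or a joint stands for the part that bears it (a point fixed in the world has none). Each returns a list of dicts, best first, with "p" (0 to 1); they miss things now and then, are a little off and sometimes report something else, mostly with a low value. They report only what shows in the picture. A call takes as long as a camera call. They do not tell look-alikes from the thing itself.
- ctrl.find_in(camera, label): "centre" ([x, y, z] in mm, in world coordinates, good to about 4 mm: the middle of the surface that is visible of it).
The state is a dict: "time": time; "joint_positions": joint angles; "qvel": joint speeds; "effort": joint torques, N m; "tcp_pos": TCP position; "orientation": TCP orientation; "force": force on the tool from outside, world axes, zero at the start; "ft_torque": the same for the moment, N m; "finger_gap": opening from 0.0 (shut) to 1.0 (fully open); "grip_force": force on a finger pad.
Only numpy, scipy, OpenCV 4.12 (cv2) and the standard library are available. Lean on these libraries where they do the work, as an engineer would, in place of code of your own. Each camera call takes 0.05 s, during which the arm holds its last target. There are 200 camera calls.

## Working session

There is one attempt and no reset: what is moved stays moved. The work goes in short steps, Python scripts to look and compute and a shell command to move; the robot and the scene stay as the last step left them, time stands still between calls to the robot, and variables do not carry over. Pictures are saved under pics/ and viewed, at most 10 in all, crops included, and the job is handed in when it is done.

```bash
mkdir -p pics
python3 - <<'E'
from plant import ctrl
import cv2,numpy as np
for c in ("top","side"):
    cv2.imwrite(f"pics/{c}0.png",ctrl.snapshot(c)[:,:,::-1])
    for l in ("long_plate_handle","short_plate_handle","jig_seat"):
        print(c,l,[(np.round(d["centre"]).tolist(),round(d["p"],2)) for d in ctrl.find_in(c,l)])
s=ctrl.read_state();print(s["time"],s["tcp_pos"],s["orientation"],s["force"])
E
```

```text
top long_plate_handle [([492.0, 5.0, 11.0], 0.8), ([168.0, -296.0, 10.0], 0.63)]
top short_plate_handle [([509.0, -298.0, 8.0], 0.82)]
top jig_seat [([513.0, 293.0, 17.0], 0.7)]
side long_plate_handle [([493.0, -1.0, 10.0], 0.75)]
side short_plate_handle [([511.0, -316.0, 8.0], 0.74)]
side jig_seat [([517.0, 279.0, 16.0], 0.84)]
0.4 [190.01016549 516.10752054 404.68533826] [ 1.75470185e-01  9.84484742e-01 -7.26526513e-05 -2.76667156e-05] [ 0.33757776 -0.81941956  0.10012735]
```

View pics/top0.png

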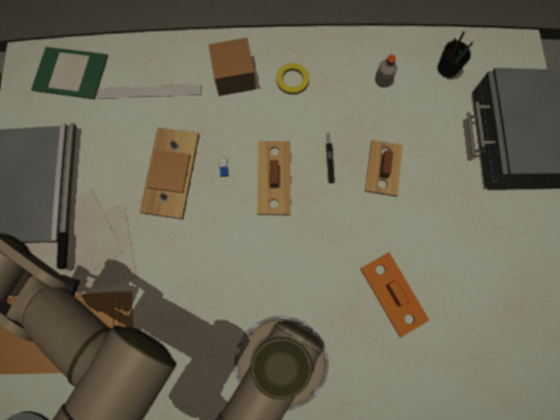

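View pics/side0.png

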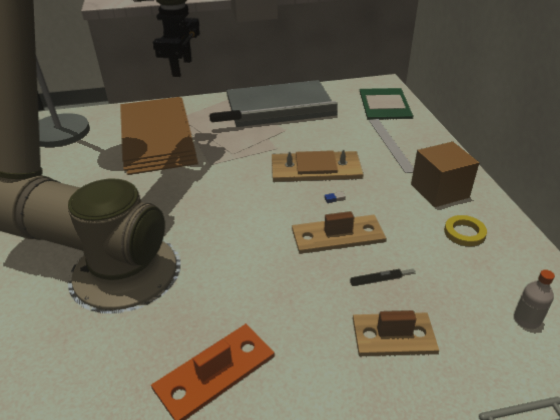

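The top view shows the long plate at about (274,178), with holes at (274,152) and (274,204). The jig is at (170,172), with pins at (174,145) and (164,197). The short plate is at (384,168) and the orange decoy at (395,293). I'll convert these pixels to world positions for a coarse estimate.

```bash
cat > h.py <<'E'
from plant import ctrl
import cv2,numpy as np
from scipy.spatial.transform import Rotation as Ro
def px2w(P,uv,z):
    K=np.array(P["camera_matrix"],float);k1=P["k1"];R=np.array(P["R"]);t=np.array(P["t"])
    p=cv2.undistortPoints(np.array([[uv]],float),K,np.array([k1,0,0,0.]))[0,0]
    C=-R.T@t;d=R.T@np.array([p[0],p[1],1]);return C+d*(z-C[2])/d[2]
def w2px(P,X):
    K=np.array(P["camera_matrix"],float)
    return cv2.projectPoints(np.array([X],float),cv2.Rodrigues(np.array(P["R"]))[0],np.array(P["t"],float),K,np.array([P["k1"],0,0,0.]))[0][0,0]
def st():
    s=ctrl.read_state();R=Ro.from_quat(s["orientation"]);return s,np.array(s["tcp_pos"]),R
def togo(target,yaxis):
    """tool-frame shift (m) and turn (deg) to reach TCP target pointing down with tool y along +-yaxis"""
    s,p,R=st();best=None
    for sg in (1,-1):
        y=sg*np.array([yaxis[0],yaxis[1],0]);y/=np.linalg.norm(y);z=np.array([0,0,-1.]);x=np.cross(y,z)
        T=Ro.from_matrix(np.c_[x,y,z]);rv=(R.inv()*T).as_rotvec(degrees=True)
        if best is None or np.linalg.norm(rv)<np.linalg.norm(best[1]):best=(R.inv().apply(target-p)/1000,rv,T.inv().apply(target-p)/1000)
    print("shift now-axes",best[0].round(4),"turn",best[1].round(2),"shift in final axes",best[2].round(4))
E
python3 - <<'E'
from h import *
P=ctrl.camera_params("top")
for n,a,b,z in (("plate",(274,152),(274,204),12),("jigtip",(174,145),(164,197),55)):
    A,B=px2w(P,a,z),px2w(P,b,z);d=A-B
    print(n,A.round(),B.round(),((A+B)/2).round(1),np.linalg.norm(d).round(1),np.degrees(np.arctan2(d[1],d[0])).round(1))
s,p,R=st();print(R.as_matrix().round(2));W=ctrl.camera_params("wrist");Rw=np.array(W["R"]);print("wristcam pos in tool",R.inv().apply(-Rw.T@W["t"]-p).round(1),"axis",R.inv().apply(Rw[2]).round(2),W["camera_matrix"])
togo(np.array([494,0,330.]),(0,1))
E
```

```text
plate [568.   6.  12.] [419.   9.  12.] [493.4   7.6  12. ] 148.8 -1.4
jigtip [581. 277.  55.] [436. 301.  55.] [508.6 289.2  55. ] 147.5 -9.2
[[-0.94  0.35 -0.  ]
 [ 0.35  0.94 -0.  ]
 [ 0.   -0.   -1.  ]]
wristcam pos in tool [77.5 -0.6 19.9] axis [-0.3   0.    0.95] [[363.38456606   0.         279.87417865]
 [  0.         363.38456606 206.22663356]
 [  0.           0.           1.        ]]Traceback (most recent call last):
  File "<stdin>", line 7, in <module>
  File "h.py", line 17, in togo
    y=sg*np.array([yaxis[0],yaxis[1],0]);y/=np.linalg.norm(y);z=np.array([0,0,-1.]);x=np.cross(y,z)
                                         ^^^^^^^^^^^^^^^^^^^^
numpy._core._exceptions._UFuncOutputCastingError: Cannot cast ufunc 'divide' output from dtype('float64') to dtype('int64') with casting rule 'same_kind'
```

```bash
sed -i 's/yaxis\[1\],0\])/yaxis[1],0.])/' h.py
python3 - <<'E'
from h import *
togo(np.array([495,289,370.]),(0.16,0.987))
E
```

```text
shift now-axes [-0.3647 -0.1077  0.0347] turn [-1.0e-02 -0.0e+00 -1.1e+01] shift in final axes [-0.3374 -0.1754  0.0347]
```

```bash
python3 -m pendant '[[-1,-0.02,-0.006,0.002,0,0,0],[-1,-0.05,-0.015,0.005,0,0,0],[-1,-0.05,-0.015,0.005,0,0,0],[-1,-0.05,-0.015,0.005,0,0,0],[-1,-0.05,-0.015,0.005,0,0,0],[-1,-0.05,-0.015,0.005,0,0,0],[-1,-0.05,-0.015,0.004,0,0,-3],[-1,-0.042,-0.015,0.003,0,0,-5],[-1,0,0,0,0,0,-3],[-1,0,0,0,0,0,0],[-1,0,0,0,0,0,0]]'
python3 - <<'E'
from h import *
im=ctrl.snapshot("wrist");W=ctrl.camera_params("wrist")
cv2.imwrite("pics/w1.png",im[:,:,::-1]);np.savez("w1.npz",R=W["R"],t=W["t"],camera_matrix=W["camera_matrix"],k1=W["k1"])
for c in ((436,301),(581,277)):print([w2px(W,[*c,z]).round().tolist() for z in (26,58)])
s,p,R=st();print(s["time"],p,s["qvel"])
E
```

```text
time: 1.78
tcp_pos: [492.5, 289.0, 370.9]
orientation: [0.08, 0.997, 0.0, 0.0]
force: [-0.7, 0.0, 0.3]
finger_gap: 1.003
grip_force: 0.0
[[284.0, 116.0], [284.0, 118.0]]
[[283.0, 268.0], [283.0, 284.0]]
1.825 [492.41258989 289.08716474 370.92557231] [ 6.72795380e-05 -1.20762278e-03 -5.64214437e-04 -7.15256586e-04
  6.84276632e-04 -2.83360520e-03]
```

View pics/w1.png

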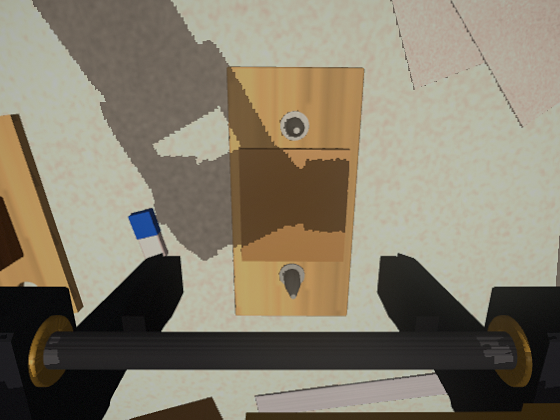

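The jig is centred, with pin tips near (296,131) and (292,296) and board corners at (227,67), (364,68), (346,316) and (235,315). I'll zoom in for pixel accuracy.

Run:
```python
import cv2,numpy as np
im=cv2.imread("pics/w1.png")
a=im[101:151,265:325];b=im[255:305,262:322]
cv2.imwrite("pics/w1z.png",np.vstack([cv2.resize(q,None,fx=6,fy=6,interpolation=cv2.INTER_NEAREST) for q in (a,b)]))
```

```text
(no output)
```

View pics/w1z.png

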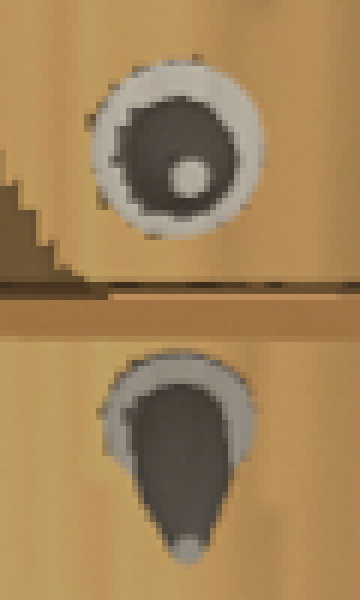

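Tips are at about (296.3,130.2) and (292.7,295.8), at z=58.

Run:
```python
from h import *
W=dict(np.load("w1.npz"));W["k1"]=float(W["k1"])
def pr(n,a,b,z):
    A,B=px2w(W,a,z),px2w(W,b,z);d=A-B;print(n,A.round(1),B.round(1),((A+B)/2).round(1),np.linalg.norm(d).round(1),np.degrees(np.arctan2(d[1],d[0])).round(2))
pr("tips",(292.7,295.8),(296.3,130.2),58)
pr("diag1",(346,316),(227,67),16);pr("diag2",(235,315),(364,68),16);pr("L",(235,315),(227,67),16);pr("Rr",(346,316),(364,68),16)
togo(np.array([480,4,330.]),(0.025,1))
```

```text
tips [594.1 284.   58. ] [446.7 309.   58. ] [520.4 296.5  58. ] 149.5 -9.61
diag1 [653.1 334.3  16. ] [388.5 258.9  16. ] [520.8 296.6  16. ] 275.2 15.91
diag2 [633.1 217.3  16. ] [408.  375.6  16. ] [520.6 296.5  16. ] 275.2 -35.14
L [633.1 217.3  16. ] [388.5 258.9  16. ] [510.8 238.1  16. ] 248.1 -9.66
Rr [653.1 334.3  16. ] [408.  375.6  16. ] [530.6 355.   16. ] 248.6 -9.57
shift now-axes [-0.0334 -0.2834  0.0409] turn [ 0.01  0.01 -7.78] shift in final axes [ 0.0053 -0.2853  0.0409]
```

```bash
python3 -m pendant '[[-1,-0.003,-0.023,0.003,0,0,0],[-1,-0.006,-0.05,0.007,0,0,0],[-1,-0.006,-0.05,0.008,0,0,0],[-1,-0.006,-0.05,0.008,0,0,0],[-1,-0.006,-0.05,0.008,0,0,0],[-1,-0.006,-0.045,0.005,0,0,-2],[-1,0,-0.016,0.002,0,0,-4],[-1,0,0,0,0,0,-1.8],[-1,0,0,0,0,0,0],[-1,0,0,0,0,0,0]]'
python3 - <<'E'
from h import *
im=ctrl.snapshot("wrist");W=ctrl.camera_params("wrist")
cv2.imwrite("pics/w2.png",im[:,:,::-1]);np.savez("w2.npz",R=W["R"],t=W["t"],camera_matrix=W["camera_matrix"],k1=W["k1"])
s,p,R=st();print(s["time"],p)
E
```

```text
time: 3.08
tcp_pos: [480.5, 3.9, 329.9]
orientation: [0.012, 1.0, -0.0, 0.0]
force: [-0.6, -0.2, -0.5]
finger_gap: 0.997
grip_force: 0.0
3.125 [480.48966541   3.84186173 329.89092186]
```

View pics/w2.png

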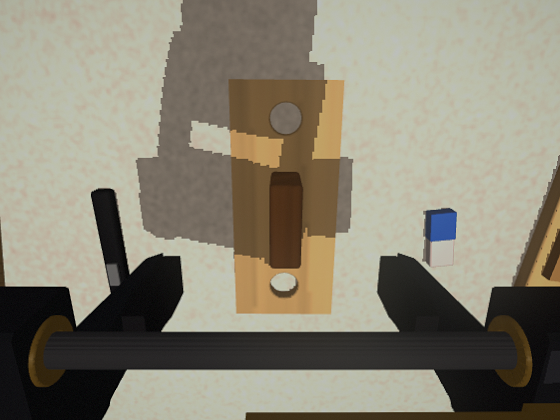

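The plate holes are at (285.5,118) and (284,284). The plate corners are (229,80), (344,81), (332,314) and (236,313), and the handle runs between the fingers.

Run:
```python
from h import *
W=dict(np.load("w2.npz"));W["k1"]=float(W["k1"])
def pr(n,a,b,z):
    A,B=px2w(W,a,z),px2w(W,b,z);d=A-B;print(n,((A+B)/2).round(1),np.linalg.norm(d).round(1),np.degrees(np.arctan2(d[1],d[0])).round(2))
pr("holes",(284,284),(285.5,118),12)
pr("diag1",(332,313.5),(229,80),12);pr("diag2",(236,313.5),(344,81),12);pr("L",(236,313),(229,80),12);pr("Rr",(332,314),(344,81),12)
# automatic corners: plate vs pale table
im=cv2.imread("pics/w2.png");hsv=cv2.cvtColor(im,cv2.COLOR_BGR2HSV)
m=((hsv[...,1]>90)).astype(np.uint8);m[320:]=0
n,l,stt,c=cv2.connectedComponentsWithStats(m);i=l[200,250];k=(l==i).astype(np.uint8)
ct=max(cv2.findContours(k,0,1)[0],key=cv2.contourArea)
q=np.array([px2w(W,p[0],12)[:2] for p in ct],np.float32);print(cv2.minAreaRect(q),stt[i])
```

```text
holes [497.7   6.9  12. ] 149.2 -1.55
diag1 [499.1   7.7  12. ] 227.7 21.72
diag2 [499.5   6.7  12. ] 228.0 -24.93
L [497.8 -37.9  12. ] 209.0 -1.88
Rr [500.8  52.3  12. ] 209.4 -1.36
((498.5907287597656, 6.6051025390625), (89.71590423583984, 209.81146240234375), 88.25859832763672) [  229    79   115   235 23398]
```

Run:
```python
from h import *
a=np.radians(-1.65);togo(np.array([498.7,7.0,184.]),(-np.sin(a),np.cos(a)))
```

```text
shift now-axes [-0.0181  0.0036  0.1459] turn [0.   0.02 0.28] shift in final axes [-0.0181  0.0037  0.1459]
```

```bash
python3 -m pendant '[[-1,-0.009,0.002,0.01,0,0,0.3],[-1,-0.0091,0.0016,0.03,0,0,0],[-1,0,0,0.04,0,0,0],[-1,0,0,0.035,0,0,0],[-1,0,0,0.02,0,0,0],[-1,0,0,0.0109,0,0,0],[-1,0,0,0,0,0,0],[0.3,0,0,0,0,0,0],[1,0,0,0,0,0,0],[1,0,0,0,0,0,0],[1,0,0,0,0,0,0],[1,0,0,0,0,0,0]]'
```

```text
time: 4.62
tcp_pos: [498.7, 6.1, 183.9]
orientation: [0.015, 1.0, -0.0, 0.0]
force: [-0.6, 0.2, 0.9]
finger_gap: 0.455
grip_force: 0.0
```

```bash
python3 -m pendant '[[1,0,0,0,0,0,0],[1,0,0,0,0,0,0],[1,0,0,0,0,0,0],[1,0,0,0,0,0,0],[1,0,0,0,0,0,0]]'
```

```text
time: 5.25
tcp_pos: [498.7, 6.2, 183.8]
orientation: [0.015, 1.0, 0.0, -0.0]
force: [-0.1, 1.5, 0.5]
finger_gap: 0.269
grip_force: 30.0
```

```bash
python3 -m pendant '[[1,0,0,-0.004,0,0,0],[1,0,0,-0.012,0,0,0],[1,0,0,-0.024,0,0,0],[1,0,0,-0.03,0,0,0],[1,0,0,-0.02,0,0,0],[1,0,0,-0.01,0,0,0],[1,0,0,0,0,0,0],[1,0,0,0,0,0,0]]'
python3 - <<'E'
from h import *
im=ctrl.snapshot("wrist");W=ctrl.camera_params("wrist")
cv2.imwrite("pics/w3.png",im[:,:,::-1]);np.savez("w3.npz",R=W["R"],t=W["t"],camera_matrix=W["camera_matrix"],k1=W["k1"])
s,p,R=st();print(s["time"],p,s["ft_torque"],s["finger_gap"])
a=np.radians(-9.6);togo(np.array([520.5,296.5,284.]),(-np.sin(a),np.cos(a)))
c,sn=np.cos(np.radians(-1.6)),np.sin(np.radians(-1.6))
for x in (-75,75):print(w2px(W,[p[0]+c*x,p[1]+sn*x,p[2]-147-25]))
E
```

```text
time: 6.25
tcp_pos: [498.5, 6.1, 283.2]
orientation: [0.015, 1.0, 0.0, -0.001]
force: [0.4, 0.1, -3.5]
finger_gap: 0.268
grip_force: 30.0
6.3 [498.5379077    6.11549495 283.09303699] [ 0.0533624   0.04360139 -0.00185345] 0.2696364473598439
shift now-axes [-0.0133  0.2909 -0.0008] turn [ 0.01 -0.1   7.89] shift in final axes [ 0.0268  0.29   -0.0009]
[281.37248499  99.41080603]
[281.13437563 396.16935013]
```

View pics/w3.png

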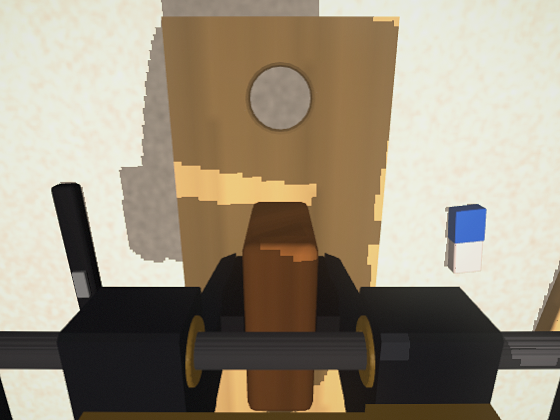

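The near hole shows at (280,97.5), against a predicted (281.4,99.4). The plate therefore sits in the hand within 1 mm and is level, so I'll carry it over.

```bash
python3 -m pendant '[[1,-0.0005,0.008,0,0,0,0],[1,-0.0008,0.018,0,0,0,0],[1,-0.0015,0.03,0,0,0,0],[1,-0.0015,0.035,0,0,0,0],[1,-0.0015,0.035,0,0,0,0],[1,-0.0015,0.035,0,0,0,0],[1,-0.0015,0.035,0,0,0,0],[1,-0.0015,0.035,0,0,0,0],[1,-0.0015,0.03,0,0,0,0],[1,-0.001,0.02,0,0,0,0],[1,0,0.01,0,0,0,2],[1,0,0,0,0,0,3],[1,0,0,0,0,0,2],[1,0,0,0,0,0,0.9],[1,0,0,0,0,0,0],[1,0,0,0,0,0,0]]'
python3 - <<'E'
from h import *
im=ctrl.snapshot("wrist");W=ctrl.camera_params("wrist")
cv2.imwrite("pics/w4.png",im[:,:,::-1]);np.savez("w4.npz",R=W["R"],t=W["t"],camera_matrix=W["camera_matrix"],k1=W["k1"])
s,p,R=st();print(s["time"],p,s["ft_torque"],s["finger_gap"])
a=np.radians(-9.6);togo(np.array([521,296.4,284.]),(-np.sin(a),np.cos(a)))
d=np.array([np.cos(a),np.sin(a)])
for x in (-75,75):print(w2px(W,[*(np.array([520.5,296.5])+d*x),58]))
E
```

```text
time: 8.3
tcp_pos: [520.2, 296.5, 283.9]
orientation: [0.084, 0.996, -0.0, -0.0]
force: [-0.2, 0.3, -2.1]
finger_gap: 0.271
grip_force: 30.0
8.35 [520.18883411 296.52246474 283.87722078] [ 0.0473032  -0.00818807  0.04674381] 0.2667866784523489
shift now-axes [-0.0008  0.     -0.0001] turn [-0.  0. -0.] shift in final axes [-0.0008  0.     -0.0001]
[281.31430862  97.2096241 ]
[280.70853675 331.60427829]
```

View pics/w4.png

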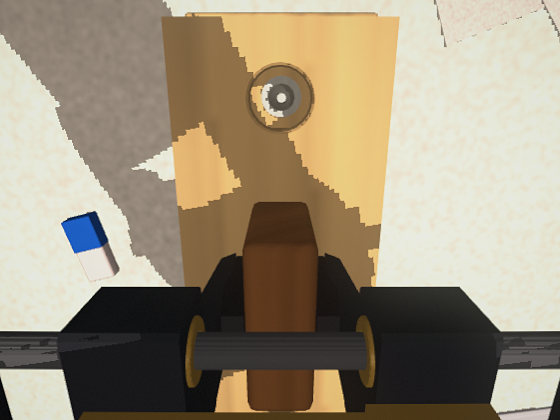

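The near pin tip at (281.5,97.5) sits in the middle of the hole at (282,97), so I'll lower it gently.

```bash
python3 -m pendant '[[1,-0.0008,0,0.006,0,0,0],[1,0,0,0.012,0,0,0],[1,0,0,0.012,0,0,0],[1,0,0,0.008,0,0,0],[1,0,0,0.006,0,0,0],[1,0,0,0.005,0,0,0],[1,0,0,0.004,0,0,0],[1,0,0,0.004,0,0,0],[1,0,0,0.004,0,0,0],[1,0,0,0.003,0,0,0],[1,0,0,0.003,0,0,0],[1,0,0,0.002,0,0,0],[1,0,0,0,0,0,0]]'
python3 -c "
from h import *
s,p,R=st();print(p,s['force'],s['ft_torque'])"
```

```text
time: 9.98
tcp_pos: [520.9, 296.5, 214.7]
orientation: [0.084, 0.996, -0.0, -0.0]
force: [-1.0, 0.0, -3.1]
finger_gap: 0.27
grip_force: 30.0
[520.94114481 296.46531062 214.72771307] [-1.01109329  0.04246381 -3.12016511] [0.0140315  0.01683379 0.02107568]
```

No side load, so the pins are free in the holes. About 4.7 mm to go.

```bash
python3 -m pendant '[[1,0,0,0.001,0,0,0],[1,0,0,0.001,0,0,0],[1,0,0,0.001,0,0,0],[1,0,0,0.0007,0,0,0],[1,0,0,0.0005,0,0,0],[1,0,0,0,0,0,0]]'; python3 -m pendant '[[1,0,0,0.0004,0,0,0],[1,0,0,0.0003,0,0,0],[1,0,0,0,0,0,0]]'
```

```text
time: 10.72
tcp_pos: [521.0, 296.4, 210.6]
orientation: [0.084, 0.996, -0.0, -0.0]
force: [0.5, -0.9, -3.2]
finger_gap: 0.269
grip_force: 30.0
time: 11.1
tcp_pos: [521.0, 296.5, 210.0]
orientation: [0.084, 0.996, 0.0, 0.0]
force: [0.8, 0.1, -2.4]
finger_gap: 0.272
grip_force: 30.0
```

```bash
python3 -m pendant '[[1,0,0,0.0004,0,0,0],[1,0,0,0.0003,0,0,0],[1,0,0,0,0,0,0]]'
```

```text
time: 11.48
tcp_pos: [520.9, 296.5, 209.9]
orientation: [0.084, 0.996, 0.0, 0.0]
force: [-2.6, -1.2, 5.6]
finger_gap: 0.27
grip_force: 30.0
```

Contact: the vertical force went from -3 to +5.6 N at the expected height. I'll open the fingers and back off straight up.

```bash
python3 -m pendant '[[0.3,0,0,0,0,0,0],[0,0,0,0,0,0,0],[-0.5,0,0,0,0,0,0],[-1,0,0,0,0,0,0],[-1,0,0,0,0,0,0],[-1,0,0,0,0,0,0],[-1,0,0,0,0,0,0],[-1,0,0,0,0,0,0],[-1,0,0,0,0,0,0]]'; python3 -m pendant '[[-1,0,0,-0.005,0,0,0],[-1,0,0,-0.015,0,0,0],[-1,0,0,-0.03,0,0,0],[-1,0,0,-0.04,0,0,0],[-1,0,0,-0.04,0,0,0],[-1,0,0,-0.03,0,0,0],[-1,0,0,0,0,0,0],[-1,0,0,0,0,0,0]]'
python3 - <<'E'
from h import *
w=ctrl.snapshot("wrist");s=ctrl.snapshot("side")
s=cv2.resize(s[110:220,230:400],None,fx=2.4,fy=2.4,interpolation=cv2.INTER_CUBIC)
o=np.zeros((420,800,3),np.uint8);w=cv2.resize(w,(392,294));o[:294,:392]=w;o[:s.shape[0],392:392+s.shape[1]]=s
cv2.imwrite("pics/w5.png",o[:,:,::-1]);print(st()[1])
E
```

```text
time: 12.6
tcp_pos: [520.9, 296.5, 209.2]
orientation: [0.084, 0.996, -0.0, -0.0]
force: [0.3, -0.2, 0.1]
finger_gap: 1.002
grip_force: 0.0
time: 13.6
tcp_pos: [520.7, 296.4, 368.6]
orientation: [0.084, 0.996, -0.0, -0.001]
force: [0.2, -0.9, -0.7]
finger_gap: 1.001
grip_force: 0.0
[520.86266148 296.42566557 368.04666577]
```

View pics/w5.png

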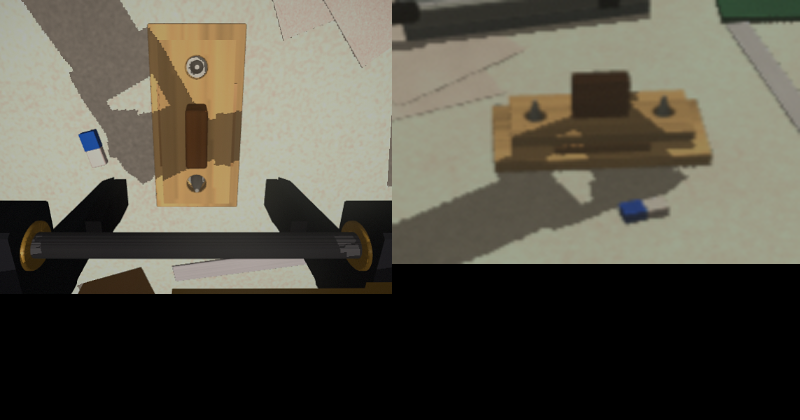

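The plate lies flat on the card with both pins up through its holes, at (196,67) and (196,183) in the wrist view. The gripper is clear, so I'm handing the job in.

```bash
python3 -c "
from plant import ctrl
print(ctrl.finish_job())"
```

```text
the job is handed in; nothing more can be done
None
```

The long press plate is seated flat on the card with both pins up through its holes and released, the short plate was left where it was, and the job was handed in at about 14 s; no verdict came back.

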